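Refit the drip trough's strainer plate

ROBOT

A 6-joint arm with a two-finger parallel gripper is mounted at the origin on the work surface. World frame = base frame: x ahead of the robot, y to its left, z up, the work surface at z = 0. Lengths are in m, angles in rad, forces in N, time in s.
With the tool pointing down it reaches from about 0.4 to 0.825 m from the base axis. Payload 7 kg.
Tool frame: the origin (TCP) lies at the very end of the fingers, on their centre line; the grasp point (between the pads) lies 19 mm behind it (arm.pinch_z is the z of the grasp point in the tool frame, in m); z points along the fingers, y is the direction in which the jaws open and shut (so a half turn about z gives the same grasp; the last joint's range is limited). The gripper opens to 88 mm and grips with 3 to 60 N. Pads are 19 mm wide; open, the fingers measure 130 mm over their backs; the gripper's body (78 mm by 193 mm) begins 47 mm behind the grasp point.
Start: joints at [1.536, 0.359, 0.012, 0, -1.224, -0.288], TCP at [0.214, 0.64, 0.227] pointing down, gripper open.
Joint ranges: [-3.07, 3.07], [-1.43, 2.12], [-1.02, 1.25], [-3.03, 1.67], [-3.05, -0], [-3.03, 3.03]. Speed limits (rad/s): [2.39, 2.39, 3.01, 3.14, 3.14, 3.14].

INTERFACE

Orientations are given as [roll, pitch, yaw] about the fixed x, y, z axes, in that order (R = Rz(yaw) Ry(pitch) Rx(roll)).
In Python, from station import arm gives the robot as it stands.
- The arm moves only by the tool drive_tool, never from a script. Its argument "targets" is a list of rows, each a list of 6 numbers: the shift along the world's x, y, z in units of 0.04 m (1.0 is 0.04 m), then the turn, a rotation vector about the world's x, y, z in units of 6 degrees (1.0 is 6 degrees). In form: [[x, y, z, wx, wy, wz], ...]. A call has 1 to 5 rows; each row shifts and turns the commanded pose from where the row before left it; what a row does not reach is not made up. A row lasts 1/8 s, in which the tool goes at most 62.5 mm and 10.7 degrees, less where a joint would pass 70% of its speed; a pose out of reach is approached as far as the arm can. A call with a number of a shift or a turn outside -1 to 1 is refused whole. A call with a gripper value outside its range is refused whole. "claw" is the opening, from 0 (shut) to 1 (fully open), set as the call begins (left out, the last holds). The fingers move at their own pace and stop on an object; "newtons" is the grip in N (left out, the last holds). Time passes only in rows, so rows that do not move let the fingers close. It gives the time, the measured TCP pose, the force and the opening at its end, in the units of the state.
- arm.get_state(): the state, without advancing time (a new reading comes with each control period).
- arm.grab_frame(name): name is "scene" or "top"; returns (picture, depth): 384x512x3 uint8, red, green, blue; 384x512 float32, m along the optical axis (not along the pixel's ray), 0 where there is no reading.
- arm.get_calibration(name): a dict with "mtx" (3x3 intrinsics, pixels), "origin" and "rotation" of the camera in the world. Camera axes: x right, y up, looking along -z (the intrinsics and any distortion apply to the point x, -y, -z); pixel columns grow to the right and rows downward; lengths in m; the calibration is good to about 2 mm. A picture is of the moment at which its call begins. get_calibration takes no time and is no camera call.
- arm.job_done(): hands the job in, once; it reports no verdict.
Trained networks look in the newest picture that a camera, given by its name, has taken for a name from the list of things; names that differ only in an ending like _2 or _b are one class to them, and where a whole thing is asked for, a point or a joint stands for the part that bears it (a point fixed in the world has none). Each returns a list of dicts, best first, with "score" (0 to 1); they miss things now and then, are a little off and sometimes report something else, mostly with a low value. They report only what shows in the picture. A call takes as long as a camera call. They do not tell look-alikes from the thing itself.
- arm.search_frame(target, camera): "point" ([x, y, z] in m, in the coordinates of the camera as it stood for that picture, good to about 4 mm: the middle of the surface that is visible of it).
- arm.cut_out(target, camera): "pixels" (384x512 bool, what is visible of it).
- arm.landmark_of(target, camera): "point" ([x, y, z] in m, in the coordinates of the camera as it stood for that picture, good to about 4 mm: a listed point, or the origin of a listed thing).
The state is a dict: "t": time; "q": joint angles; "qd": joint speeds; "joint_efforts": joint torques, N m; "eef_pos": TCP position; "ee_rot": TCP orientation; "force": force on the tool from outside, world axes, zero at the start; "moment": the same for the moment, N m; "width": finger opening in m.
Only numpy, scipy, OpenCV 4.12 (cv2) and the standard library are available. Lean on these libraries where they do the work, as an engineer would, in place of code of your own. Each camera call takes 0.05 s, during which the arm holds its last target. There are 200 camera calls.

TASK

The drip trough has been washed: fetch the slotted strainer plate with the two end ears from the draining mat and refit it in the trough, whose pan stands a little loose, so feel for the slots, then slide both ears down between the spring clips until the plate sits flat and fully home on its seats. Work gently: never ram the plate or force it against the trough, and leave the plain cover and everything else on the counter where it stands.

Things in the scene. Friction and masses are not known exactly. Their poses are not given: they have to be found in the camera images.
- trough: drip trough's black surround, fixed: 148 mm (x) by 268 mm (y) outside, walls 10 mm thick, 48 mm high. Origin: centre of its underside, on the counter; x across, y along it, z up. A stainless pan stands loose inside, up to 7 mm off centre in x and 9 mm in y, not turned: this play is NOT in any measured pose, find it by touch or by eye. The seated strainer's origin is 34 mm above this origin.
- pan_mid (a point): point over the SURROUND's centre at the pan's rim height, 62 mm above the counter (14 mm proud of the surround); the pan's own centre is up to 7 mm away in x, 9 mm in y. Pan: 112 by 228 mm outside, inner faces of its 3 mm long walls at x = +-53 mm from its own centre, floor at 11 mm height. About 10 N sideways shifts it, at most to 7.5 mm (x) and 9.5 mm (y) off centre.
- slot_l (a point): nominal middle of the slot mouth at the trough's +y end, at rim height, for a centred pan. From the pan's centre: two cheeks as high as the rim, faces towards the pan's middle at |y| = 93 mm, from |x| = 17 mm out to the long walls; between them the slot, 34 mm wide, closed at |y| = 105.5 mm by an end wall whose mouth flares 3 mm outwards. Slot floor (the ear's seat): 34 mm above the counter.
- slot_r (a point): the same at the -y end. Two leaf spring clips line each slot's cheeks: 23 mm apart at rest, the top 12 mm flared to 30 mm; 1.5 N/mm and 1.5 N preload each, travel 3.5 mm. Besides the plate's own weight it takes a push of some 6 to 13 N to enter both ears past the flares and 2 to 8 N to slide on, so the plate stays where it is let go; 28 mm below the rim the seats stop it dead.
- strainer: strainer plate, stainless, about 0.3 kg: 100 mm (x) by 180 mm (y) by 5 mm, dark slots in it; in the middle of each end an ear 26 mm wide (x), 5 mm thick, reaching 104 mm from the centre (208 mm over the ears; fits either way round). Origin: centre of its underside, z up. It lies on the mat at the start.
- handle (a point): middle of the strainer's bow handle, 52 mm above its underside: a flat bar 70 mm long along the plate's x, 10 mm thick in y (the width to grip), 18 mm high (43 to 61 mm above the underside), on two legs at x = +-32 mm; free space under it.
- cover: plain cover plate, same plate size and same bow handle, but no slots and no ears; lies on the mat beside the strainer plate, in either place. To be left alone.
- mat: black rubber draining mat, fixed, 360 mm (x) by 270 mm (y), 4 mm thick. Origin: centre of its underside.
- brush: cleaning brush 200 mm long lying on the counter, to be left alone; origin under its middle
- scoop: ice cream scoop 235 mm long lying on the counter, to be left alone; origin under its handle
- sauce: clear sauce bottle 60 mm across, 165 mm high, to be left alone; origin: centre of its underside
- jar: glass jar 76 mm across, 100 mm high, to be left alone; origin: centre of its underside
- spoon_cup: steel cup 80 mm across, 110 mm high, spoons in it to 190 mm, to be left alone; origin: centre of its underside
- cup_stack: stack of paper cups 94 mm across, 138 mm high, to be left alone; origin: centre of its underside
Mind the look-alikes: they are no part of the job. Leave any blue look-alike of the strainer alone.

How it is judged:
On the way:
1. the strainer plate is lifted off the mat, higher than the trough's rim (height (world z) of strainer above 0.062 m), for 0.2 s.
At the end, for the whole second after the job is handed in: the strainer plate lies at rest in the trough with both ears down on their seats: its underside within 1.6 mm of its seated height (34 mm above the trough's origin), level within 0.02 rad, along the trough within 0.06 rad, its centre within 16 mm of the surround's centre (z of strainer in the frame of trough between 0.031 and 0.0356 m and horizontal distance between strainer and trough below 0.016 m and angle between the y axis of strainer and the y axis of trough, either way round below 0.06 rad and angle between strainer's own z axis and vertical below 0.02 rad and linear speed of strainer below 0.01 m/s); the robot touches nothing.
It fails at once if the strainer plate is rammed or forced: more than 60 N of contact between it and the trough, the squeeze of the clips (some 10 to 15 N) included (contact force between strainer and trough above 60 N).
It fails at once if the trough itself is rammed by the robot: more than 40 N (contact force between any of the fingers, the arm and trough above 40 N).
It fails at once if another thing on the counter is pushed away by more than 30 mm (distance of any of cover, brush, scoop, sauce, jar, spoon_cup, cup_stack from where it was at the start of the episode above 0.03 m).
It also fails if it takes over 72 s, if anything falls off the work surface, if the arm or the gripper's body presses on something with over 40 N, if the wrist force passes 120 N, or if a joint passes its speed limit or range.

## Working session

There is one attempt and no reset: what is moved stays moved. The work goes in short steps, Python scripts to look and compute and a tool call to move; the robot and the scene stay as the last step left them, time stands still between calls to the robot, and variables do not carry over. Pictures are saved under pics/ and viewed, about 8 in all and at most 12, crops included, and the job is handed in when it is done.

Besides the shell and the picture viewer there is one more tool, called after "Call:" as name([rows], argument=value, ...), one row to a line, values as JSON. drive_tool: Moves the arm, as the interface text tells. Shifts and turns lie within -1 to 1; 1 stands for 0.04 m of shift or 6 degrees of turn. Its arguments: {"type":"object","properties":{"targets":{"type":"array"},"claw":{"type":"number"},"newtons":{"type":"number"}},"required":["targets"]}

```bash
mkdir -p pics
cat > h.py <<'E'
import numpy as np, cv2
from station import arm
def w(cam,p):
    c=arm.get_calibration(cam); return np.array(c["rotation"])@np.array(p)+np.array(c["origin"])
def cloud(cam,d):
    c=arm.get_calibration(cam); K=np.array(c["mtx"]); v,u=np.mgrid[:384,:512]
    P=np.stack([(u-K[0,2])/K[0,0]*d,-(v-K[1,2])/K[1,1]*d,-d],-1)
    return P@np.array(c["rotation"]).T+np.array(c["origin"])
E
python3 - <<'E'
from h import *
ims=[]
for c in("scene","top"):
    im,d=arm.grab_frame(c); np.savez(f"{c}.npz",im=im,d=d); ims.append(im)
    k=arm.get_calibration(c); print(c,k["origin"],k.get("distortion"),[x for x in k])
    for t in("strainer","handle","cover","trough","pan_mid","slot_l","slot_r","mat"):
        print(t,[(np.round(w(c,r["point"]),4).tolist(),round(r["score"],2)) for r in arm.landmark_of(t,c)[:3]])
cv2.imwrite("pics/a.png",np.vstack(ims)[:,:,::-1]);
cv2.imwrite("pics/top.png",cv2.resize(ims[1],(800,600))[:,:,::-1]);cv2.imwrite("pics/sc.png",cv2.resize(ims[0],(800,600))[:,:,::-1])
print(arm.get_state())
E
```

```text
scene [1.29073154 0.61818008 0.90882291] None ['mtx', 'origin', 'rotation']
strainer [([-2.4657, -3.1382, -2.8476], 0.86), ([-2.1476, -2.8201, -2.5295], 0.62)]
handle [([-2.4065, -3.0791, -2.7884], 0.9), ([-2.0723, -2.7449, -2.4542], 0.59)]
cover [([-2.0512, -2.7238, -2.4331], 0.62)]
trough [([-1.3889, -2.0614, -1.7708], 0.88)]
pan_mid []
slot_l [([-1.4635, -2.136, -1.8454], 0.87), ([-1.1383, -1.8109, -1.5203], 0.73)]
slot_r [([-1.4635, -2.136, -1.8454], 0.87), ([-1.1383, -1.8109, -1.5203], 0.73)]
mat [([-2.1078, -2.7804, -2.4897], 0.64)]
top [0.3411152  0.09449614 1.5269311 ] None ['mtx', 'origin', 'rotation']
strainer [([2.794, 2.5474, 3.9799], 0.94), ([2.7784, 2.5318, 3.9642], 0.79)]
handle [([2.69, 2.4434, 3.8758], 0.9), ([2.7164, 2.4698, 3.9022], 0.74)]
cover [([2.8247, 2.5781, 4.0105], 0.82)]
trough [([2.7901, 2.5435, 3.9759], 0.66), ([2.7704, 2.5238, 3.9562], 0.57), ([2.8374, 2.5907, 4.0232], 0.45)]
pan_mid [([2.7, 2.4533, 3.8858], 0.6), ([2.7152, 2.4686, 3.901], 0.49), ([2.8056, 2.559, 3.9915], 0.47)]
slot_l [([2.6825, 2.4359, 3.8683], 0.74), ([2.7048, 2.4582, 3.8906], 0.57), ([2.8153, 2.5687, 4.0011], 0.33)]
slot_r [([2.6825, 2.4359, 3.8683], 0.74), ([2.7048, 2.4582, 3.8906], 0.57), ([2.8153, 2.5687, 4.0011], 0.33)]
mat [([2.8122, 2.5655, 3.998], 0.67)]
{'t': 0.9, 'q': array([ 1.53608628e+00,  3.58609604e-01,  1.18922973e-02, -2.19554723e-05,
       -1.22412332e+00, -2.88117890e-01]), 'qd': array([ 0.0013141 ,  0.00076489,  0.00036655,  0.00295062,  0.00015828,
       -0.00112885]), 'joint_efforts': array([ 7.13829286e-04, -5.82361472e+01,  2.93300003e+01,  7.00268894e+00,
        1.25393944e-02, -1.67937787e-05]), 'eef_pos': array([0.21413441, 0.64009406, 0.22654771]), 'ee_rot': array([ 3.14154431e+00,  7.20877950e-06, -3.22835398e-01]), 'force': array([0.0557038 , 0.57230081, 0.77275873]), 'moment': array([-0.00621127,  0.02371407,  0.02007302]), 'width': 0.08754407956999402}
```

View pics/top.png

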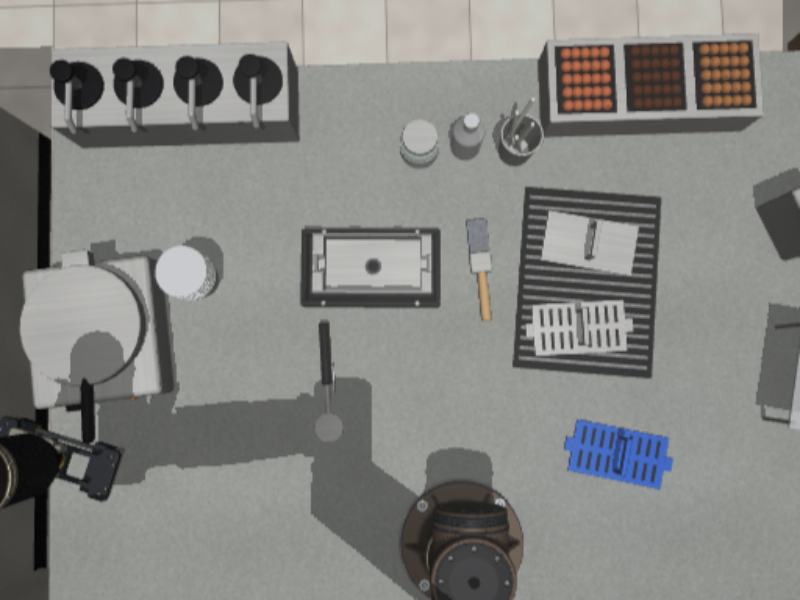

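View pics/sc.png

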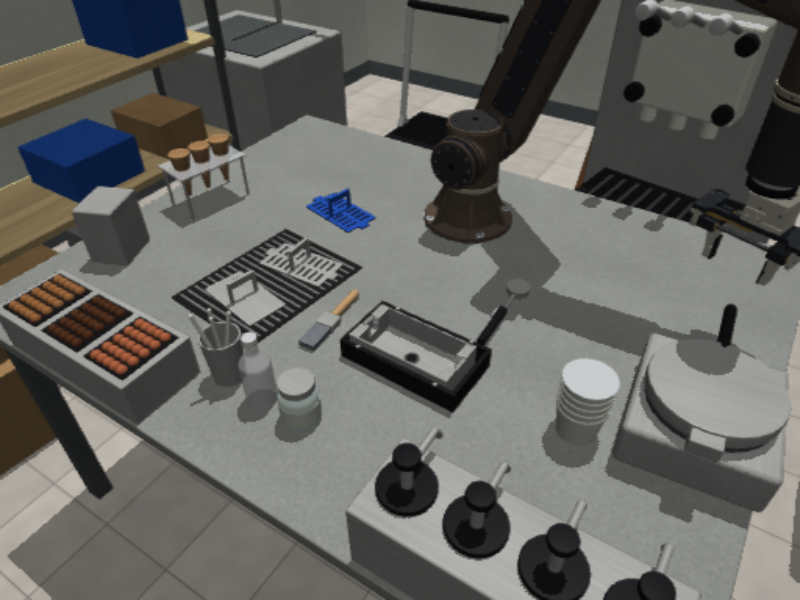

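The top view shows these candidates:
- White slotted plate with ears, at (580,328).
- Plain cover, at (590,243).
- Blue look-alike, at (620,453).

The trough is at (371,266). I choose the white slotted plate on the mat. The camera rotation comes as rpy angles, so I'll fix the helper.

```bash
cat > h.py <<'E'
import numpy as np, cv2
from station import arm
from scipy.spatial.transform import Rotation as R
def cal(cam):
    c=arm.get_calibration(cam); r=np.array(c["rotation"]); 
    return np.array(c["mtx"]),np.array(c["origin"]),(R.from_euler("xyz",r).as_matrix() if r.size==3 else r)
def w(cam,p):
    K,o,r=cal(cam); return r@np.array(p)+o
def cloud(cam,d):
    K,o,r=cal(cam); v,u=np.mgrid[:384,:512]
    P=np.stack([(u-K[0,2])/K[0,0]*d,-(v-K[1,2])/K[1,1]*d,-d],-1)
    return P@r.T+o
def ray(cam,u,v,z):
    K,o,r=cal(cam); q=r@np.array([(u-K[0,2])/K[0,0],-(v-K[1,2])/K[1,1],-1]); return o+q*(z-o[2])/q[2]
E
python3 - <<'E'
from h import *
print(arm.get_calibration("top"))
for c in("scene","top"):
    for t in("strainer","handle","cover","trough","slot_l","mat"):
        print(c,t,[(np.round(w(c,r["point"]),4).tolist(),round(r["score"],2)) for r in arm.landmark_of(t,c)[:3]])
f=np.load("top.npz"); im,d=f["im"],f["d"]; C=cloud("top",d)
for n,(u0,u1,v0,v1) in dict(strainer=(330,415,185,235),trough=(185,290,140,202)).items():
    P=C[v0:v1,u0:u1]; print(n,"z hist",np.histogram(P[...,2],bins=np.arange(-.01,.11,.006)))
# handle: points z>.05
P=C[185:235,330:415].reshape(-1,3); h=P[(P[:,2]>.052)&(P[:,2]<.09)]
print("handle",h[:,:2].mean(0),cv2.minAreaRect(h[:,:2].astype(np.float32)),h[:,2].mean(),len(h))
cut=np.zeros((600,800,3),np.uint8); a=cv2.resize(im[180:240,325:425],(800,480),interpolation=cv2.INTER_CUBIC); 
cv2.imwrite("pics/c1.png",a[:,:,::-1])
b=cv2.resize(im[140:202,185:290],(800,472),interpolation=cv2.INTER_CUBIC); cv2.imwrite("pics/c2.png",b[:,:,::-1])
E
```

```text
{'mtx': array([[496.43531569,   0.        , 254.42988571],
       [  0.        , 496.43531569, 193.9546201 ],
       [  0.        ,   0.        ,   1.        ]]), 'origin': array([0.3411152 , 0.09449614, 1.5269311 ]), 'rotation': array([ 0.08140908,  0.01307807, -1.59723222])}
scene strainer [([0.162, -0.3065, 0.0016], 0.86), ([0.4094, -0.2455, 0.0039], 0.62)]
scene handle [([0.1592, -0.3111, 0.0507], 0.9), ([0.4073, -0.2437, 0.0565], 0.59)]
scene cover [([0.5739, -0.2719, 0.0003], 0.62)]
scene trough [([0.5302, 0.1604, 0.0028], 0.88)]
scene slot_l [([0.535, 0.0623, 0.0592], 0.87), ([0.5364, 0.257, 0.0663], 0.73)]
scene mat [([0.5005, -0.266, -0.0011], 0.64)]
top strainer [([0.4092, -0.243, 0.0057], 0.94), ([0.1646, -0.3093, -0.0036], 0.79)]
top handle [([0.1617, -0.3068, 0.0516], 0.9), ([0.4108, -0.2442, 0.0546], 0.74)]
top cover [([0.5774, -0.2695, 0.0024], 0.82)]
top trough [([0.5318, 0.1612, 0.0026], 0.66), ([0.5292, 0.5002, 0.0011], 0.57), ([0.7654, -0.1295, 0.0055], 0.45)]
top slot_l [([0.5395, 0.2579, 0.067], 0.74), ([0.5302, 0.0673, 0.0599], 0.57), ([0.4975, -0.2605, 0.0008],
[... 173 characters left out ...]
  0,    0,    0,    0]), array([-0.01 , -0.004,  0.002,  0.008,  0.014,  0.02 ,  0.026,  0.032,
        0.038,  0.044,  0.05 ,  0.056,  0.062,  0.068,  0.074,  0.08 ,
        0.086,  0.092,  0.098,  0.104]))
trough z hist (array([ 153, 1281, 1236, 1371,  498,   72,   43,  145,  234,  486,  329,
        311,  305,   13,    0,    0,    0,    0,    0]), array([-0.01 , -0.004,  0.002,  0.008,  0.014,  0.02 ,  0.026,  0.032,
        0.038,  0.044,  0.05 ,  0.056,  0.062,  0.068,  0.074,  0.08 ,
        0.086,  0.092,  0.098,  0.104]))
handle [ 0.40968585 -0.24024278] ((0.40973222255706787, -0.2413925677537918), (0.0651545375585556, 0.012556236237287521), 0.2387414276599884) 0.06392060624858105 98
```

View pics/c1.png

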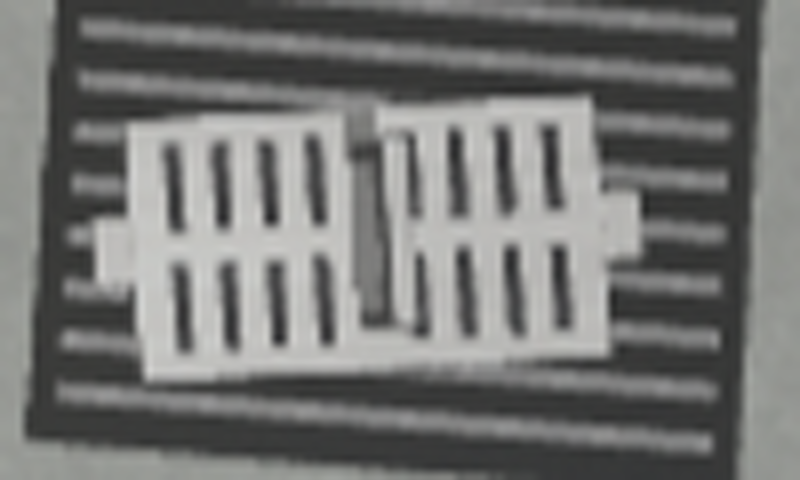

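View pics/c2.png

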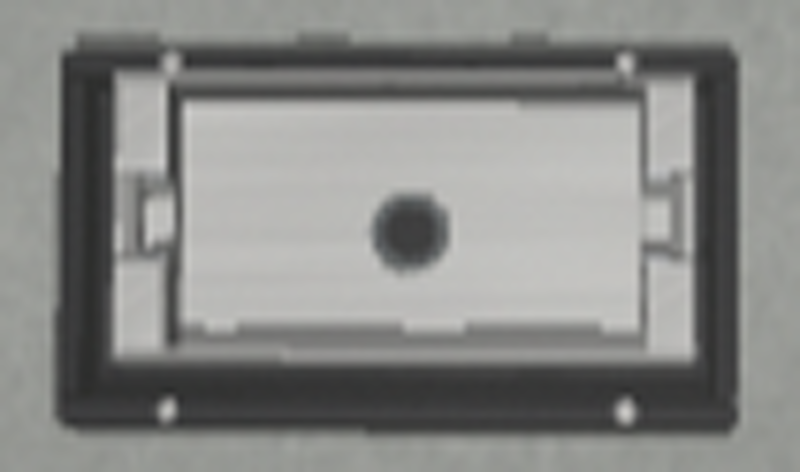

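The crop confirms the choice: slots, both ears (110,250) and (625,225), and a dark bow handle at (370,215). The trough crop shows the light pan with its cheeks and slots at (140,215) and (670,215). Next I compute the poses from the edges.

Run:
```python
from h import *
def q(pts,u0,v0,s,z): return np.array([ray("top",u0+(a+.5)/s-.5,v0+(b+.5)/s-.5,z)[:2] for a,b in pts])
def rep(n,P):
    e=lambda i,j:P[j]-P[i]
    print(n,"c",P.mean(0).round(4),"len",[round(float(np.linalg.norm(e(i,j))),4) for i,j in((0,1),(3,2),(0,3),(1,2))],"ang of y-axis",np.degrees([np.arctan2(-e(j,i)[0],e(j,i)[1]) for i,j in((0,1),(3,2))]).round(2))
rep("strainer",q([(128,122),(592,97),(608,355),(148,382)],325,180,8,.009))
rep("surround",q([(62,48),(737,45),(739,430),(57,428)],185,140,7.62,.048))
rep("pan",q([(112,72),(695,75),(695,360),(110,358)],185,140,7.62,.062))
print("strainer ears",q([(93,252),(642,225)],325,180,8,.009))
print("slot bottoms mid, z.062",q([(122,215),(690,215)],185,140,7.62,.062))
f=np.load("top.npz");C=cloud("top",f["d"])
print("screws",q([(170,62),(626,62),(168,411),(626,411)],185,140,7.62,.048))
```

```text
strainer c [ 0.4085 -0.2422] len [0.1773, 0.1749, 0.0995, 0.0985] ang of y-axis [1.52 1.83]
surround c [0.5338 0.1616] len [0.2672, 0.2677, 0.151, 0.1526] ang of y-axis [-1.39 -1.74]
pan c [0.5403 0.159 ] len [0.2285, 0.2278, 0.1126, 0.112] ang of y-axis [-1.94 -1.78]
strainer ears [[ 0.40620604 -0.13707194]
 [ 0.41084686 -0.34621644]]
slot bottoms mid, z.062 [[0.54370103 0.26875239]
 [0.53744484 0.04696033]]
screws [[0.60611514 0.25032412]
 [0.60093021 0.06995832]
 [0.467553   0.25369345]
 [0.4626046  0.0738945 ]]
```

Call:
drive_tool([
  [1, -1, 0, 0, 0, 0.7],
  [1, -1, 0, 0, 0, 0.7],
  [1, -1, 0, 0, 0, 0.7],
  [1, -1, 0, 0, 0, 0.7],
  [1, -1, 0, 0, 0, 0.5],
], claw=1, newtons=40)

```text
t: 2.12
eef_pos: [0.4152, 0.4388, 0.2269]
ee_rot: [-3.141, -0.0, 0.025]
force: [0.5, 0.2, 0.6]
width: 0.0874
```

Call:
drive_tool([
  [1, -1, 0, 0, 0, 0],
  [0.5, -1, 0, 0, 0, 0],
  [0.5, -1, 0, 0, 0, 0],
  [0, -1, 0, 0, 0, 0],
  [0, -1, 0, 0, 0, 0],
])

```text
t: 2.75
eef_pos: [0.4943, 0.2387, 0.2265]
ee_rot: [3.142, -0.0, 0.022]
force: [0.5, 0.4, -0.1]
width: 0.0876
```

Call:
drive_tool([
  [0, -1, 0, 0, 0, 0],
  [0, -1, 0, 0, 0, 0],
  [0, -1, 0, 0, 0, 0],
  [0, -1, 0, 0, 0, 0],
  [0, -1, 0, 0, 0, 0],
])

```text
t: 3.38
eef_pos: [0.494, 0.0389, 0.2269]
ee_rot: [-3.141, -0.001, 0.023]
force: [0.8, -0.0, 0.1]
width: 0.0874
```

Call:
drive_tool([
  [-0.5, -1, 0, 0, 0, 0],
  [-0.5, -1, 0, 0, 0, 0],
  [-0.5, -1, 0, 0, 0, 0],
  [-0.5, -1, 0, 0, 0, 0],
  [0, 0, 0, 0, 0, 0],
])

```text
t: 4.0
eef_pos: [0.4128, -0.1217, 0.2269]
ee_rot: [-3.142, -0.001, 0.02]
force: [0.5, 0.1, 0.2]
width: 0.0877
```

Call:
drive_tool([
  [0, -1, 0, 0, 0, 0],
  [-0.1, -1, 0, 0, 0, 0],
  [0, -1, -0.5, 0, 0, 0],
  [0, 0, -1, 0, 0, 0],
  [0, 0, -1, 0, 0, 0],
])

```text
t: 4.62
eef_pos: [0.4107, -0.2402, 0.1257]
ee_rot: [3.141, -0.001, 0.022]
force: [0.7, 0.1, 0.5]
width: 0.0874
```

Call:
drive_tool([
  [0, 0, -0.8, 0, 0, 0],
  [0, 0, -0.7, 0, 0, 0],
  [0, 0, -0.5, 0, 0, 0],
  [0, 0, -0.25, 0, 0, 0],
  [0, 0, 0, 0, 0, 0],
])

```text
t: 5.25
eef_pos: [0.4102, -0.2396, 0.0363]
ee_rot: [-3.142, 0.001, 0.023]
force: [-0.0, -0.3, 0.2]
width: 0.0875
```

Call:
drive_tool([
  [0, 0, 0, 0, 0, 0],
  [0, 0, 0, 0, 0, 0],
  [0, 0, 0, 0, 0, 0],
  [0, 0, 0, 0, 0, 0],
  [0, 0, 0, 0, 0, 0],
], claw=0, newtons=45)

```text
t: 5.88
eef_pos: [0.4102, -0.2399, 0.0367]
ee_rot: [3.142, -0.0, 0.023]
force: [0.8, 0.2, -0.3]
width: 0.0432
```

Call:
drive_tool([
  [0, 0, 0, 0, 0, 0],
  [0, 0, 0, 0, 0, 0],
  [0, 0, 0, 0, 0, 0],
  [0, 0, 0, 0, 0, 0],
  [0, 0, 0, 0, 0, 0],
])

```text
t: 6.5
eef_pos: [0.4101, -0.2399, 0.0365]
ee_rot: [3.142, 0.0, 0.023]
force: [0.1, -0.8, -1.1]
width: 0.0099
```

Call:
drive_tool([
  [0, 0, 0.1, 0, 0, 0],
  [0, 0, 0.3, 0, 0, 0],
  [0, 0, 0.6, 0, 0, 0],
  [0, 0, 1, 0, 0, 0],
  [0, 0, 1, 0, 0, 0],
])

```text
t: 7.12
eef_pos: [0.4098, -0.2398, 0.1584]
ee_rot: [-3.141, 0.0, 0.023]
force: [0.6, -0.2, -3.2]
width: 0.0098
```

Call:
drive_tool([
  [0.4, 1, 0.2, 0, 0, 0],
  [0.4, 1, 0, 0, 0, -0.25],
  [0.4, 1, 0, 0, 0, -0.25],
  [0.4, 1, 0, 0, 0, 0],
  [0.4, 1, 0, 0, 0, 0],
])

```text
t: 7.75
eef_pos: [0.4903, -0.0384, 0.1655]
ee_rot: [-3.141, -0.001, -0.029]
force: [0.4, -1.3, -2.8]
width: 0.0095
```

Call:
drive_tool([
  [0.4, 1, 0, 0, 0, 0],
  [0.4, 1, 0, 0, 0, 0],
  [0.4, 1, 0, 0, 0, 0],
  [0.05, 1, 0, 0, 0, 0],
  [0, 0.9, 0, 0, 0, 0],
])

```text
t: 8.38
eef_pos: [0.54, 0.1575, 0.1652]
ee_rot: [-3.141, 0.0, -0.03]
force: [0.6, 0.3, -3.0]
width: 0.0092
```

Call:
drive_tool([
  [0, 0, -0.7, 0, 0, 0],
  [0, 0, -0.7, 0, 0, 0],
  [0, 0, 0, 0, 0, 0],
  [0, 0, 0, 0, 0, 0],
])

```text
t: 8.88
eef_pos: [0.5408, 0.1563, 0.1099]
ee_rot: [-3.141, -0.001, -0.029]
force: [0.8, -0.2, -2.0]
width: 0.0097
```

Run:
```python
from h import *
for c in("top","scene"):
    im,d=arm.grab_frame(c); np.savez(f"{c}2.npz",im=im,d=d)
    if c=="top": cv2.imwrite("pics/d1.png",cv2.resize(im[125:210,165:305],(800,486),interpolation=cv2.INTER_CUBIC)[:,:,::-1])
    else: cv2.imwrite("pics/d2.png",cv2.resize(im[170:290,190:350],(800,600),interpolation=cv2.INTER_CUBIC)[:,:,::-1])
    for t in("strainer","handle","trough"):
        print(c,t,[(np.round(w(c,r["point"]),4).tolist(),round(r["score"],2)) for r in arm.landmark_of(t,c)[:3]])
s=arm.get_state();print(s["eef_pos"],s["ee_rot"],s["force"],s["moment"])
```

```text
top strainer [([0.5382, 0.1549, 0.0811], 0.96), ([0.1653, -0.3063, 0.0004], 0.7), ([0.528, 0.4995, -0.0008], 0.4)]
top handle [([0.16, -0.3069, 0.0542], 0.67), ([0.5407, 0.1576, 0.1322], 0.63)]
top trough [([0.5308, 0.1613, 0.0057], 0.71)]
scene strainer [([0.5375, 0.1552, 0.0784], 0.91), ([0.163, -0.3075, 0.0031], 0.74)]
scene handle [([0.1622, -0.3111, 0.0472], 0.91), ([0.5346, 0.155, 0.1303], 0.59)]
scene trough [([0.5299, 0.158, 0.0025], 0.65)]
[0.54029685 0.15614348 0.10900126] [-3.14118216e+00 -5.68244573e-04 -2.96724890e-02] [-0.38385876 -0.53904171 -2.85825297] [-0.01213376 -0.00419477  0.01604009]
```

View pics/d1.png

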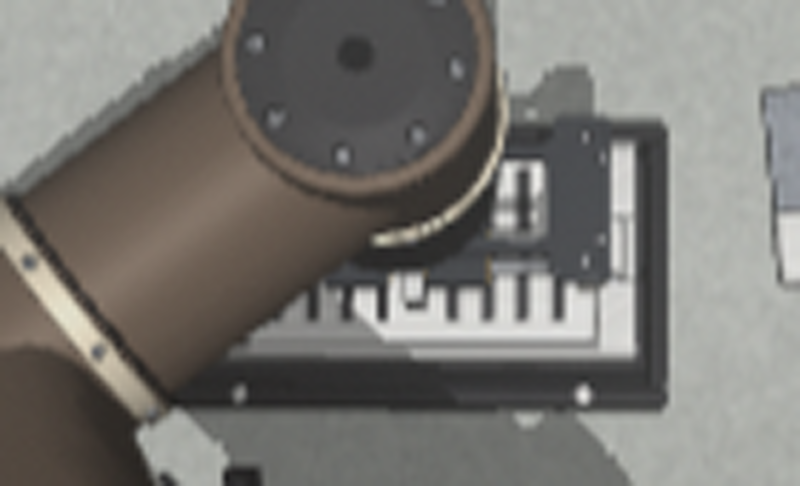

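View pics/d2.png

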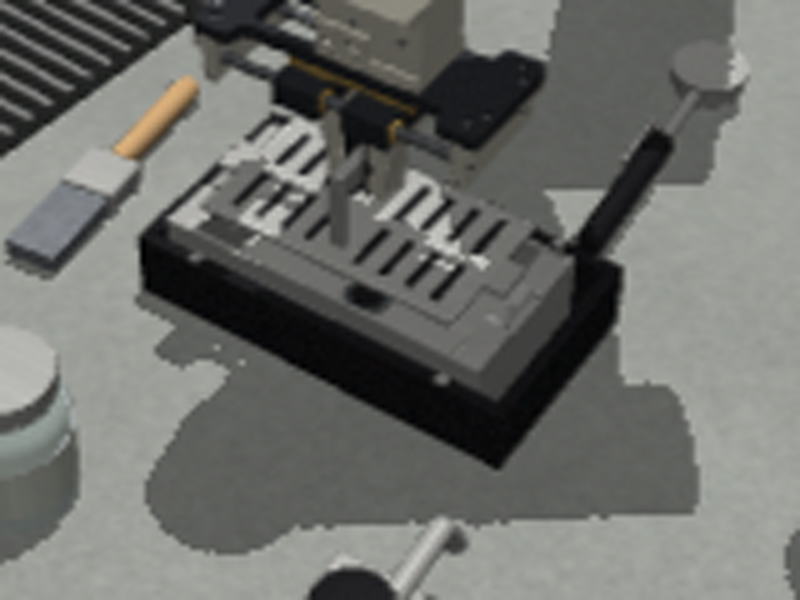

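Run:
```python
from h import *
def p(a,b,z,s=800/140): return ray("top",165+(a+.5)/s-.5,125+(b+.5)/s-.5,z)[:2]
k=R.from_euler("z",-1.7,degrees=True).as_matrix()[:2,:2]
a=p(597,342,.081); b=p(637,357,.062)
print(a,b,"plate centre",a+k@[.05,.09],"pan centre",b+k@[.056,.114])
f=np.load("top2.npz");im=f["im"]
cv2.imwrite("pics/e.png",cv2.resize(im[160:195,235:290],(800,509),interpolation=cv2.INTER_CUBIC)[:,:,::-1])
```

```text
[0.48630897 0.06674093] [0.47982981 0.04587739] plate centre [0.53895692 0.15521801] pan centre [0.53918711 0.1581659 ]
```

View pics/e.png

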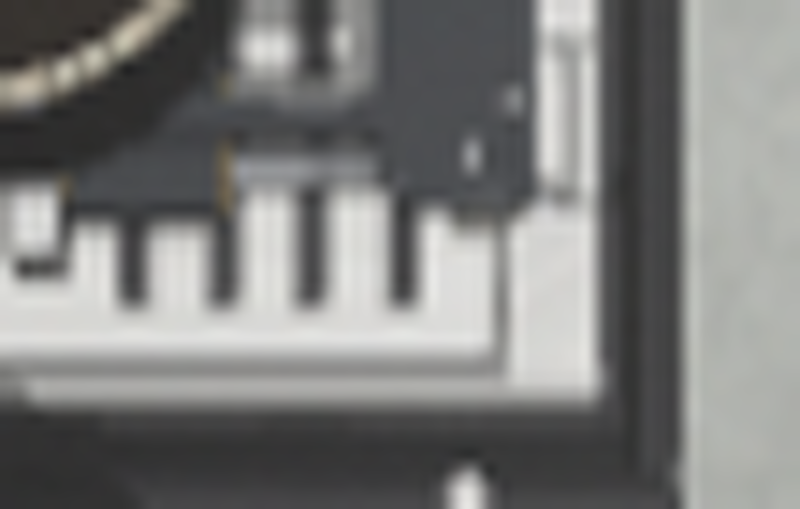

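The plate corner is at (495,358), the pan corner at (600,400), and the right-hand slot spans rows 38 to 200 at column ~570.

Run:
```python
from h import *
def p(a,b,z,s=800/55): return ray("top",235+(a+.5)/s-.5,160+(b+.5)/s-.5,z)[:2]
k=R.from_euler("z",-1.7,degrees=True).as_matrix()[:2,:2]
a=p(497,358,.081); b=p(602,403,.062)
print("plate centre",a+k@[.05,.09],"pan centre from corner",b+k@[.056,.114])
print("slot width",p(570,38,.062),p(570,200,.062),"pan centre x from slot",p(570,119,.062)+k@[0,.107])
```

```text
plate centre [0.53984032 0.15624424] pan centre from corner [0.53866882 0.15859804]
slot width [0.55444364 0.05060304] [0.52110083 0.0515901 ] pan centre x from slot [0.54093121 0.15804993]
```

Call:
drive_tool([
  [0.03, 0.08, -0.1, 0, 0, 0],
  [0, 0, -0.1, 0, 0, 0],
  [0, 0, -0.1, 0, 0, 0],
  [0, 0, 0, 0, 0, 0],
])

```text
t: 9.78
eef_pos: [0.541, 0.1591, 0.0959]
ee_rot: [3.141, 0.001, -0.03]
force: [0.4, -0.2, -2.2]
width: 0.0096
```

Call:
drive_tool([
  [0, 0, -0.03, 0, 0, 0],
  [0, 0, -0.03, 0, 0, 0],
  [0, 0, 0, 0, 0, 0],
])

```text
t: 10.15
eef_pos: [0.5413, 0.1593, 0.0941]
ee_rot: [3.142, 0.0, -0.03]
force: [0.2, -0.3, -2.4]
width: 0.0099
```

Call:
drive_tool([
  [0, 0, -0.03, 0, 0, 0],
  [0, 0, -0.03, 0, 0, 0],
  [0, 0, 0, 0, 0, 0],
])

```text
t: 10.52
eef_pos: [0.5414, 0.1593, 0.0919]
ee_rot: [3.142, -0.0, -0.03]
force: [0.5, -0.6, -1.7]
width: 0.0099
```

Call:
drive_tool([
  [0, 0, -0.03, 0, 0, 0],
  [0, 0, -0.03, 0, 0, 0],
  [0, 0, 0, 0, 0, 0],
])

```text
t: 10.9
eef_pos: [0.5415, 0.1587, 0.0899]
ee_rot: [3.141, -0.0, -0.03]
force: [-1.2, -6.2, 4.5]
width: 0.0101
```

Call:
drive_tool([
  [0, 0, -0.03, 0, 0, 0],
  [0, 0, -0.03, 0, 0, 0],
  [0, 0, 0, 0, 0, 0],
])

```text
t: 11.28
eef_pos: [0.5418, 0.1583, 0.0884]
ee_rot: [3.141, -0.001, -0.029]
force: [-2.8, -8.1, 11.7]
width: 0.0096
```

The force pushes toward -y, so the +y ear is riding the end-wall flare. I'll ease up and shift -y.

Call:
drive_tool([
  [0, 0, 0.03, 0, 0, 0],
  [-0.02, -0.06, 0, 0, 0, 0],
  [0, 0, 0, 0, 0, 0],
])

```text
t: 11.65
eef_pos: [0.5409, 0.1572, 0.0882]
ee_rot: [-3.141, -0.001, -0.03]
force: [2.6, -1.2, -0.3]
width: 0.0096
```

Call:
drive_tool([
  [0, 0, -0.03, 0, 0, 0],
  [0, 0, -0.03, 0, 0, 0],
  [0, 0, 0, 0, 0, 0],
])

```text
t: 12.02
eef_pos: [0.541, 0.1573, 0.0859]
ee_rot: [-3.141, -0.001, -0.029]
force: [1.8, 0.5, 2.2]
width: 0.0097
```

Call:
drive_tool([
  [0.01, 0, -0.03, 0, 0, 0],
  [0, 0, -0.03, 0, 0, 0],
  [0, 0, 0, 0, 0, 0],
])

```text
t: 12.4
eef_pos: [0.5412, 0.1571, 0.0838]
ee_rot: [-3.141, -0.001, -0.029]
force: [-0.0, -0.5, 6.2]
width: 0.0094
```

Call:
drive_tool([
  [0, 0, -0.03, 0, 0, 0],
  [0, 0, -0.03, 0, 0, 0],
  [0, 0, 0, 0, 0, 0],
])

```text
t: 12.78
eef_pos: [0.5411, 0.1571, 0.081]
ee_rot: [-3.141, -0.0, -0.03]
force: [0.6, 0.5, 2.4]
width: 0.0095
```

Call:
drive_tool([
  [0, 0, -0.03, 0, 0, 0],
  [0, 0, -0.03, 0, 0, 0],
  [0, 0, 0, 0, 0, 0],
])

```text
t: 13.15
eef_pos: [0.541, 0.157, 0.0784]
ee_rot: [-3.142, -0.0, -0.03]
force: [1.9, 0.8, 3.4]
width: 0.0094
```

Past the flares, with low forces. I'll keep going down toward TCP z ≈ 0.067.

Call:
drive_tool([
  [0, 0, -0.03, 0, 0, 0],
  [0, 0, -0.03, 0, 0, 0],
  [0, 0, -0.03, 0, 0, 0],
  [0, 0, 0, 0, 0, 0],
])

```text
t: 13.65
eef_pos: [0.5409, 0.1569, 0.0748]
ee_rot: [3.141, 0.0, -0.03]
force: [1.4, 0.2, 4.1]
width: 0.0092
```

Call:
drive_tool([
  [0, 0, -0.03, 0, 0, 0],
  [0, 0, -0.03, 0, 0, 0],
  [0, 0, -0.03, 0, 0, 0],
  [0, 0, 0, 0, 0, 0],
])

```text
t: 14.15
eef_pos: [0.5409, 0.1569, 0.0712]
ee_rot: [3.142, 0.0, -0.03]
force: [1.8, -0.3, 2.5]
width: 0.0094
```

Call:
drive_tool([
  [0, 0, -0.03, 0, 0, 0],
  [0, 0, -0.03, 0, 0, 0],
  [0, 0, 0, 0, 0, 0],
])

```text
t: 14.52
eef_pos: [0.5409, 0.1569, 0.0688]
ee_rot: [3.142, 0.0, -0.03]
force: [2.1, -0.8, 3.0]
width: 0.0094
```

Call:
drive_tool([
  [0, 0, -0.03, 0, 0, 0],
  [0, 0, -0.02, 0, 0, 0],
  [0, 0, 0, 0, 0, 0],
])

```text
t: 14.9
eef_pos: [0.5409, 0.1569, 0.0668]
ee_rot: [3.142, 0.0, -0.03]
force: [2.3, 0.4, 3.9]
width: 0.0095
```

Call:
drive_tool([
  [0, 0, -0.02, 0, 0, 0],
  [0, 0, 0, 0, 0, 0],
  [0, 0, 0, 0, 0, 0],
])

```text
t: 15.28
eef_pos: [0.541, 0.157, 0.0664]
ee_rot: [-3.141, -0.0, -0.029]
force: [1.4, -0.3, 6.2]
width: 0.0095
```

Contact is starting at the expected height. One or two more gentle presses will confirm the dead stop.

Call:
drive_tool([
  [0, 0, -0.02, 0, 0, 0],
  [0, 0, 0, 0, 0, 0],
  [0, 0, 0, 0, 0, 0],
])

```text
t: 15.65
eef_pos: [0.5412, 0.157, 0.0663]
ee_rot: [-3.141, -0.001, -0.029]
force: [-0.9, 0.2, 13.7]
width: 0.0094
```

Call:
drive_tool([
  [0, 0, -0.02, 0, 0, 0],
  [0, 0, 0, 0, 0, 0],
  [0, 0, 0, 0, 0, 0],
])

```text
t: 16.02
eef_pos: [0.5413, 0.157, 0.0663]
ee_rot: [-3.141, -0.001, -0.029]
force: [-3.6, -0.3, 19.4]
width: 0.0095
```

It stops dead at 0.0663 (expected 0.0665). I'll relieve the load, open partly and retreat upward.

Call:
drive_tool([
  [0, 0, 0.045, 0, 0, 0],
  [0, 0, 0, 0, 0, 0],
])

```text
t: 16.27
eef_pos: [0.5409, 0.157, 0.0664]
ee_rot: [-3.142, 0.0, -0.03]
force: [0.6, 1.2, 6.4]
width: 0.0096
```

Call:
drive_tool([
  [0, 0, 0, 0, 0, 0],
  [0, 0, 0, 0, 0, 0],
  [0, 0, 0, 0, 0, 0],
  [0, 0, 0, 0, 0, 0],
  [0, 0, 0, 0, 0, 0],
], claw=0.5)

```text
t: 16.9
eef_pos: [0.5408, 0.1569, 0.0663]
ee_rot: [3.141, 0.0, -0.03]
force: [0.6, -0.3, -0.5]
width: 0.0435
```

Call:
drive_tool([
  [0, 0, 0.1, 0, 0, 0],
  [0, 0, 0.5, 0, 0, 0],
  [0, 0, 1, 0, 0, 0],
  [0, 0, 1, 0, 0, 0],
  [0, 0, 1, 0, 0, 0],
])

```text
t: 17.52
eef_pos: [0.5408, 0.1568, 0.2121]
ee_rot: [-3.141, -0.0, -0.03]
force: [-0.3, 0.5, 0.0]
width: 0.0437
```

Call:
drive_tool([
  [-0.5, 1, 0, 0, 0, 0],
  [-0.5, 1, 0, 0, 0, 0],
  [-0.5, 1, 0, 0, 0, 0],
  [-0.5, 1, 0, 0, 0, 0],
  [0, 1, 0, 0, 0, 0],
])

```text
t: 18.15
eef_pos: [0.4597, 0.3582, 0.2113]
ee_rot: [-3.141, -0.0, -0.028]
force: [1.3, -0.2, 1.2]
width: 0.044
```

Call:
drive_tool([
  [0, 1, 0, 0, 0, 0],
  [0, 1, 0, 0, 0, 0],
  [0, 0, 0, 0, 0, 0],
])

```text
t: 18.52
eef_pos: [0.4606, 0.4391, 0.2098]
ee_rot: [3.141, 0.0, -0.028]
force: [0.1, -0.5, 0.1]
width: 0.0437
```

Run:
```python
from h import *
im,d=arm.grab_frame("top"); C=cloud("top",d)
for c in("top","scene"):
    if c=="scene": im2,_=arm.grab_frame(c)
    for t in("strainer","trough","cover","brush","scoop"):
        print(c,t,[(np.round(w(c,r["point"]),4).tolist(),round(r["score"],2)) for r in arm.landmark_of(t,c)[:2]])
P=C[140:202,185:290].reshape(-1,3); m=R.from_euler("z",1.7,degrees=True).as_matrix()
Q=(P-[.5385,.1555,0])@m.T
s=Q[(abs(Q[:,0])<.045)&(abs(Q[:,1])<.085)&(Q[:,2]>.031)&(Q[:,2]<.047)]
A=np.c_[s[:,:2],np.ones(len(s))]; print("plane",np.linalg.lstsq(A,s[:,2],rcond=None)[0],np.median(s[:,2]),len(s))
for sg in(1,-1):
    r=Q[(abs(Q[:,0]-.001)<.009)&(sg*Q[:,1]>.094)&(sg*Q[:,1]<.102)]; print("ear z",np.median(r[:,2]),len(r))
cv2.imwrite("pics/f.png",np.vstack([cv2.resize(im[135:207,180:295],(479,300),interpolation=cv2.INTER_CUBIC),cv2.resize(im2[170:290,190:350],(479,300),interpolation=cv2.INTER_CUBIC)])[:,:,::-1])
```

```text
top strainer [([0.1644, -0.3062, -0.0003], 0.91), ([0.5384, 0.1581, 0.0368], 0.76)]
top trough [([0.5313, 0.1613, 0.0018], 0.98)]
top cover [([0.5767, -0.2709, 0.0061], 0.85), ([0.7654, -0.1294, 0.0033], 0.29)]
top brush [([0.5296, -0.0503, 0.0036], 0.61), ([0.5368, 0.2593, 0.0666], 0.42)]
top scoop [([0.3375, 0.2522, 0.0007], 0.9), ([0.5397, 0.1586, 0.0868], 0.69)]
scene strainer [([0.5385, 0.1535, 0.0348], 0.64)]
scene trough [([0.5277, 0.158, 0.0025], 0.89)]
scene cover [([0.5749, -0.2734, 0.0004], 0.73), ([0.7795, -0.0321, -0.0015], 0.63)]
scene brush [([0.5299, -0.0578, -0.001], 0.8)]
scene scoop [([0.3412, 0.2477, -0.0036], 0.58)]
plane [0.00075457 0.00042989 0.03967284] 0.03973862661649252 1567
ear z 0.040571139828331715 12
ear z 0.040221721444845704 13
```

View pics/f.png

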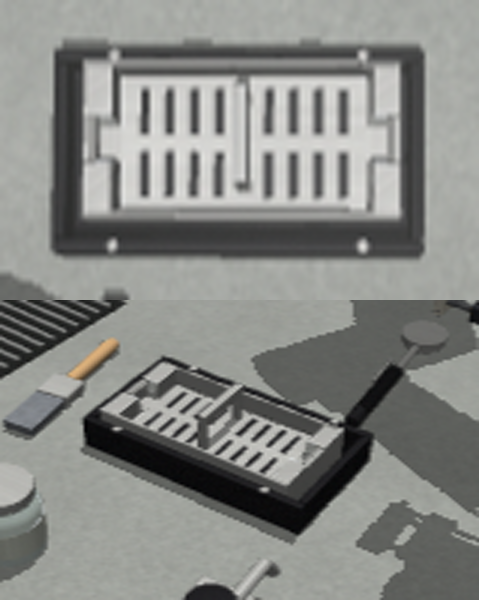

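The plate sits inside the pan with both ears in their slots at (105,138) and (385,138). Its top is at 39.7 mm (39 mm expected), the tilt is under 0.001, and both ears are at the same height. I'm handing it in.

```bash
python3 -c "
from h import *
print(arm.job_done())"
```

```text
the job is handed in; nothing more can be done
None
```

The strainer plate is back in the trough, with both ears down between the spring clips and resting on their seats. I handed the job in at about 19 s; the system gives no verdict.

- **Picking up:** I took the white slotted, eared plate from the mat by its handle. I left the plain cover and the blue look-alike alone.
- **Fitting:** On the first try the +y ear touched the end-wall flare, with about 12 N up and 8 N sideways. I eased up and shifted about 2.4 mm toward -y. It then slid down at about 6 N or less and stopped dead at the expected height, where I pressed to about 19 N to confirm.
- **Last checks:**
  - The depth picture puts the plate's top at 39.7 mm (39 mm expected), with tilt under 0.001 rad and both ears at equal height.
  - The plate's centre is about 7 to 12 mm from the surround's centre in the camera estimates, against the 16 mm limit.
  - The cover is where it was, within about 2 mm. The brush and scoop look undisturbed, but I had no starting position to compare. I didn't re-measure the sauce bottle, jar, spoon cup or cup stack; the arm stayed clear of them.
- **Disagreement:** The two cameras differ by 3 to 5 mm on the plate's and trough's y position, about what the detectors are good for. In the last top view the detector also ranked the blue look-alike above the real strainer.

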